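# Turn a drawer front over against the bench fence

### The job

Tip the drawer front up on edge by pushing it against the wooden fence so that it stands leaning there by itself, then carry it to the green sloping rest and seat it with its painted face down on the two arms, bare back facing up and out, a long edge fully home on the ledge and centred between the ends. Lay it on the slope gently, without letting it drop or topple onto the rest, let go, and leave everything else on the bench where it is.

Things in the scene. Friction and masses are not known exactly. Their poses are not given: they have to be found in the camera images.
- panel_center (a point): centre of the loose wooden drawer front: a painted face plate 130 (x) x 150 (y) x 8 mm on a bare plywood backing block 98 x 118 x 16 mm, so that the plate overhangs the block by 16 mm all round; 24 mm thick (z), 0.14 to 0.28 kg. Its +z face is blue with a white field. It starts flat, painted face up, standing on the block, its long +x edge nearest the fence; it is then too wide to grip
- fence: light wooden fence fixed to the bench, 240 mm long along its y. Origin: on the bench, middle of the foot of its face. The face looks to its -x and leans back (to its +x) 14 degrees from upright; its top is 70 mm above the bench, with two 20 mm wide posts in the same face, at y = -54 and +54 mm, up to 108 mm above the bench (88 mm apart, room for a finger). It reaches 55 mm back. A plate leaned on it stays
- rest: green finishing rest fixed to the bench. Two sloping arms 20 mm wide and 95 mm long, centred at y = -58 and +58 mm (a gap of 96 mm between them for a finger), rise towards its +x at 50 degrees from level. At their foot, square to them, is a ledge 160 mm wide, 38 mm deep, its outer edge a 14 mm lip. Origin under the middle, on the bench; arms and ledge meet at x = -30, z = 35 mm
- rest_seat (a point): where the centre of the drawer front lies when seated on the rest: midway between the arms, 65 mm up the slope from the ledge, 12 mm off the arms' faces; axes as the rest's. Seated, a long edge is on the ledge, the painted face is on both arms, and the upper edge stands 35 mm past the arms' ends
- paint_can: bystander: steel paint can, 86 mm across, 100 mm high; origin at the centre of its underside
- spray_can: bystander: white spray can with red cap, 56 mm across, 170 mm high; origin at the centre of its underside
- jar: bystander: amber glass jar with a steel lid, 70 mm across, 90 mm high; origin at the centre of its underside
- tape: bystander: roll of yellow tape lying flat, 96 mm across, 24 mm high; origin at the centre of its underside
- brush: bystander: paint brush lying flat, 190 mm long; origin under its middle
- sander: bystander: cork sanding block, 100 x 60 mm, 45 mm high; origin at the centre of its underside
Mind the look-alikes: they are no part of the job. What is meant by the part that bears panel_center is not black, and is the smaller of those in its own colour.

How it is judged:
On the way:
1. the drawer front stands on edge, leaning on the fence (angle between panel_center's own z axis and vertical between 1.6 and 1.95 rad and x of panel_center in the frame of fence between -0.045 and 0.04 m and height (world z) of panel_center below 0.08 m and contact force between panel and fence above 0.05 N), for 0.3 s.
At the end, for the whole second after the job is handed in: The drawer front lies at rest on the green rest, painted face against the arms (within 6 degrees of the slope), a long edge on the ledge (within 7 degrees), its centre within 12 mm of the seated height and depth and within 25 mm sideways, released (angle between panel_center's own z axis and vertical between 2.17 and 2.37 rad and x of panel_center in the frame of rest_seat between -0.012 and 0.012 m and y of panel_center in the frame of rest_seat between -0.025 and 0.025 m and z of panel_center in the frame of rest_seat between -0.012 and 0.012 m and angle between the y axis of panel_center and the y axis of rest_seat, either way round below 0.12 rad and linear speed of panel below 0.02 m/s); the robot touches nothing.
It fails at once if the drawer front drops or topples onto the rest (turning faster than 4.5 rad/s or moving faster than 0.9 m/s while tilted face down at the rest) (angle between panel_center's own z axis and vertical above 1.98 rad and horizontal distance between panel_center and rest_seat below 0.1 m and (angular speed of panel above 4.5 rad/s or linear speed of panel above 0.9 m/s)).
It fails at once if a bystander is moved more than 25 mm (distance of any of paint_can, spray_can, jar, tape, brush, sander from where it was at the start of the episode above 0.025 m).
It also fails if it takes over 72 s, if anything falls off the work surface, if the arm or the gripper's body presses on something with over 40 N, if the wrist force passes 120 N, or if a joint passes its speed limit or range.

### The arm

A 6-joint arm with a two-finger parallel gripper is mounted at the origin on the work surface. World frame = base frame: x ahead of the robot, y to its left, z up, the work surface at z = 0. Lengths are in m, angles in rad, forces in N, time in s.
With the tool pointing down it reaches from about 0.15 to 0.775 m from the base axis. Payload 6.1 kg.
Tool frame: the origin (TCP) lies at the very end of the fingers, on their centre line; the grasp point (between the pads) lies 19 mm behind it (env.grip_point_offset is the z of the grasp point in the tool frame, in m); z points along the fingers, y is the line along which they close (so a half turn about z gives the same grasp; the last joint's range is limited). The gripper opens to 85 mm and grips with 20 to 120 N. Pads are 22 mm wide; open, the fingers measure 114 mm over their backs; the gripper's body (76 mm by 85 mm) begins 54 mm behind the grasp point. The pads swing forward as they close: fully open they stand 13 mm farther back than shut.
Start: joints at [1.179, 0.126, -0.04, 1.405, 0, 1.571], TCP at [0.2, 0.485, 0.231] pointing down, gripper open.
Joint ranges: [-2.72, 2.72], [-0.95, 1.95], [-1.27, 1.35], [-1.78, 2.02], [-1.46, 1.47], [-3.14, 3.14]. Speed limits (rad/s): [2.39, 2.39, 3.01, 3.14, 3.14, 3.14].

### API

Orientations are given as a unit quaternion [w, x, y, z].
In Python, from plant import monitor, get_image, order, env gives the robot as it stands. The module is installed in compiled form; this text tells all that it offers.
- The arm moves only by the shell command python3 -m handwheel 'ROWS'. ROWS is JSON, a list of rows, each a list of 7 numbers: the opening, from -1 (shut) to 1 (fully open), then the shift along the tool's x, y, z normalised to -1 to 1, where 1 is 0.75 m, then the turn, a rotation vector about the tool's x, y, z normalised to -1 to 1, where 1 is 5 degrees. A call has 1 to 8 rows; each row shifts and turns the commanded pose from where the row before left it, along the tool's axes as they then stand; what a row does not reach is not made up. A row lasts 1/8 s, in which the tool goes at most 62.5 mm and 10.7 degrees, less where a joint would pass 70% of its speed; a pose out of reach is approached as far as the arm can. A call with a number of a shift or a turn outside -1 to 1 is refused whole. A call with a gripper value outside its range is refused whole. The fingers move at their own pace and stop on an object; the grip force is fixed at half the most. Time passes only in rows, so rows that do not move let the fingers close. It gives the time, the measured TCP pose, the force, the opening and the grip force at its end, in the units of the state.
- monitor.sense(): the state, without advancing time (a new reading comes with each control period).
- get_image(name): name is "side" or "top"; returns a dict with "color" (384x512x3 uint8, blue, green, red), "range_z" (384x512 float32, m along the optical axis (not along the pixel's ray), 0 where there is no reading), "K" (3x3 intrinsics, pixels), "xyz" and "attitude" of the camera in the world. Camera axes: x right, y up, looking along -z (the intrinsics and any distortion apply to the point x, -y, -z); pixel columns grow to the right and rows downward; lengths in m; the calibration is good to about 2 mm. A picture is of the moment at which its call begins.
- order.finish_job(): hands the job in; it is judged then, once.
The state is a dict: "time": time; "joints": joint angles; "qvel": joint speeds; "joint_efforts": joint torques, N m; "tool_pos": TCP position; "tool_rot": TCP orientation; "wrist_force": force on the tool from outside, world axes, zero at the start; "moment": the same for the moment, N m; "gripper_width": opening from 0.0 (shut) to 1.0 (fully open); "gripper_force": force on a finger pad.
Only numpy, scipy, OpenCV 4.12 (cv2) and the standard library are available. Lean on these libraries where they do the work, as an engineer would, in place of code of your own. Each camera call takes 0.05 s, during which the arm holds its last target. There are 200 camera calls.

## Working session

There is one attempt and no reset: what is moved stays moved. The work goes in short steps, Python scripts to look and compute and a shell command to move; the robot and the scene stay as the last step left them, time stands still between calls to the robot, and variables do not carry over. Pictures are saved under pics/ and viewed, at most 10 in all, crops included, and the job is handed in when it is done.

```bash
mkdir -p pics
cat > h.py <<'E'
import numpy as np,cv2
from scipy.spatial.transform import Rotation as R
from plant import monitor,get_image,order,env
def q2R(q): return R.from_quat([q[1],q[2],q[3],q[0]]).as_matrix()
def cloud(im):
    z=im["range_z"].astype(float);K=im["K"];v,u=np.mgrid[:z.shape[0],:z.shape[1]]
    p=np.stack([(u-K[0,2])/K[0,0]*z,-(v-K[1,2])/K[1,1]*z,-z],-1)
    P=p@q2R(im["attitude"]).T+np.array(im["xyz"]);P[z==0]=np.nan
    return P
E
python3 - <<'E'
from h import *
for n in ("top","side"):
    im=get_image(n);cv2.imwrite(f"pics/{n}0.png",im["color"]);np.save(f"{n}0.npy",cloud(im))
    print(n,im["xyz"],im["attitude"],im["K"].tolist(),[k for k in im])
print(monitor.sense())
E
```

```text
top [0.43732266 0.00950803 1.29420926] [ 0.71072188  0.02301553 -0.02459319 -0.70266625] [[396.65464105127694, 0.0, 254.3579719544226], [0.0, 396.65464105127694, 187.48304132605557], [0.0, 0.0, 1.0]] ['color', 'range_z', 'K', 'xyz', 'attitude']
side [ 0.22026193 -0.88133599  0.88318398] [ 0.89626137  0.41522048 -0.070323   -0.13914807] [[380.6209301224677, 0.0, 258.9817950002762], [0.0, 380.6209301224677, 195.91449126465417], [0.0, 0.0, 1.0]] ['color', 'range_z', 'K', 'xyz', 'attitude']
{'time': 0.1, 'joints': array([ 1.17901245e+00,  1.26329111e-01, -4.04984711e-02,  1.40539901e+00,
        1.29740670e-05,  1.57080312e+00]), 'qvel': array([ 0.0014106 , -0.00110561,  0.00113549, -0.0002813 ,  0.0011537 ,
       -0.0027226 ]), 'joint_efforts': array([-8.61340795e-04, -4.36907959e+01,  3.53604555e+01,  1.37730062e-02,
       -2.35195412e-04, -1.36858780e-06]), 'tool_pos': array([0.20032228, 0.48488547, 0.2306053 ]), 'tool_rot': array([-1.45555274e-04,  1.94644777e-01,  9.80873539e-01, -7.00194206e-04]), 'wrist_force': array([-0.12510077,  0.33016801, -0.86793624]), 'moment': array([-0.00513759, -0.05059483, -0.01650457]), 'gripper_force': 0.0, 'gripper_width': 1.0000869193584607}
```

View pics/top0.png

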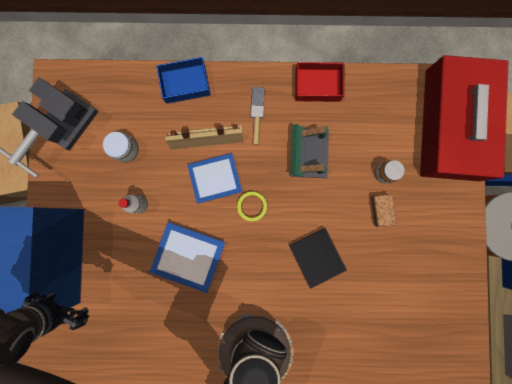

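View pics/side0.png

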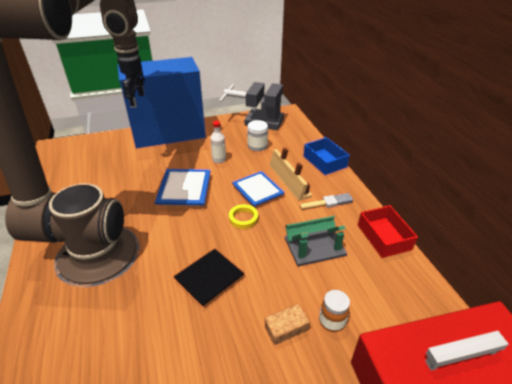

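The top view shows the target, the smaller blue panel, at about (214,178). The fence is at (205,136), the rest at (310,150), the tape at (252,206), and the look-alikes at (188,257) and (318,257). Next I measure these and take a zoomed crop of the rest.

Run:
```python
from h import *
P=np.load("top0.npy");c=cv2.imread("pics/top0.png");hsv=cv2.cvtColor(c,cv2.COLOR_BGR2HSV)
def box(m,name):
    q=P[m];q=q[~np.isnan(q[:,0])]
    r=cv2.minAreaRect((q[:,:2]*1000).astype(np.float32));print(name,len(q),r,"z",np.percentile(q[:,2],[5,50,95]).round(4),np.round(cv2.boxPoints(r)).tolist())
win=lambda u0,u1,v0,v1:np.pad(np.ones((v1-v0,u1-u0),bool),((v0,384-v1),(u0,512-u1)))
w=win(183,246,148,207);box(w&(P[...,2]>.014)&(P[...,2]<.035),"panel")
w=win(160,248,115,153)
for a,b in((.02,.06),(.06,.078),(.085,.12)): box(w&(P[...,2]>a)&(P[...,2]<b),f"fence{a}")
w=win(284,335,118,183)
for a,b in((.006,.02),(.02,.04),(.04,.06),(.06,.08),(.08,.12)):
    m=w&(P[...,2]>a)&(P[...,2]<b)
    if m.sum()>5: box(m,f"rest{a}")
w=win(235,270,190,225);box(w&(P[...,2]>.015),"tape")
w=win(246,268,84,147);box(w&(P[...,2]>.006),"brush")
for n,w in(("paint",win(100,140,128,165)),("spray",win(115,150,190,216)),("bluebin",win(155,212,55,104))): box(w&(P[...,2]>.02),n)
a=cv2.resize(c[110:215,155:345],None,fx=4,fy=4,interpolation=cv2.INTER_CUBIC)
s=cv2.imread("pics/side0.png");b=cv2.resize(s[140:270,220:360],None,fx=4,fy=4,interpolation=cv2.INTER_CUBIC)
cv2.imwrite("pics/z1.png",a);cv2.imwrite("pics/z2.png",b)
```

```text
panel 1941 ((532.9242553710938, 127.041015625), (174.35858154296875, 158.93614196777344), 15.332000732421875) z [0.0198 0.0239 0.0282] [[428.0, 181.0], [470.0, 27.0], [638.0, 73.0], [596.0, 227.0]]
fence0.02 474 ((687.471435546875, 167.95828247070312), (46.6770133972168, 238.9788818359375), 6.3980793952941895) z [0.0223 0.0421 0.0577] [[651.0, 284.0], [678.0, 47.0], [724.0, 52.0], [697.0, 289.0]]
fence0.06 384 ((683.3524780273438, 168.60757446289062), (18.368112564086914, 237.87181091308594), 6.525669574737549) z [0.0615 0.0676 0.0727] [[661.0, 286.0], [688.0, 49.0], [706.0, 51.0], [679.0, 288.0]]
fence0.085 107 ((691.9267578125, 168.54295349121094), (20.241514205932617, 127.3814926147461), 7.134155750274658) z [0.0869 0.1044 0.1104] [[674.0, 230.0], [690.0, 104.0], [710.0, 107.0], [694.0, 233.0]]
rest0.006 836 ((648.75390625, -175.56201171875), (205.50308227539062, 153.15711975097656), 2.534168243408203) z [0.0073 0.0117 0.0161] [[543.0, -104.0], [549.0, -257.0], [755.0, -248.0], [748.0, -95.0]]
rest0.02 229 ((639.6913452148438, -178.02395629882812), (97.58457946777344, 158.83964538
[... 1039 characters left out ...]
7783508301) z [0.0116 0.0175 0.0229] [[660.0, 16.0], [667.0, -42.0], [869.0, -19.0], [863.0, 39.0]]
paint 794 ((644.4513549804688, 427.8035888671875), (81.80131530761719, 85.05650329589844), 61.29819869995117) z [0.0359 0.0981 0.1032] [[588.0, 412.0], [662.0, 372.0], [701.0, 443.0], [627.0, 484.0]]
spray 413 ((465.78765869140625, 375.460205078125), (49.086273193359375, 54.61717224121094), 84.12130737304688) z [0.0383 0.1131 0.1707] [[436.0, 354.0], [490.0, 348.0], [495.0, 397.0], [441.0, 403.0]]
bluebin 661 ((869.5244140625, 240.9875030517578), (114.1159896850586, 150.49801635742188), 11.41494083404541) z [0.0231 0.0481 0.0622] [[799.0, 303.0], [828.0, 156.0], [940.0, 179.0], [911.0, 326.0]]
```

View pics/z2.png

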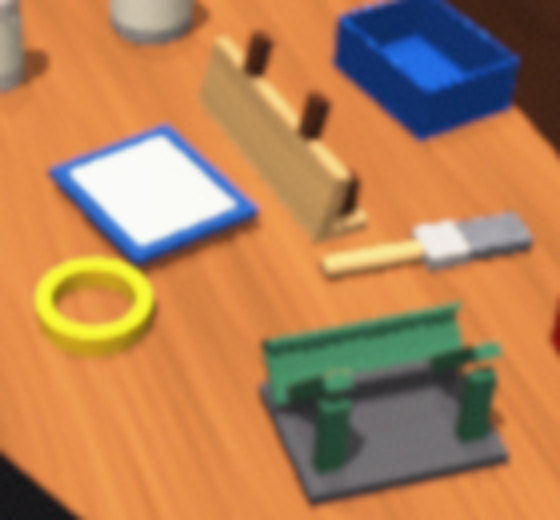

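View pics/z1.png

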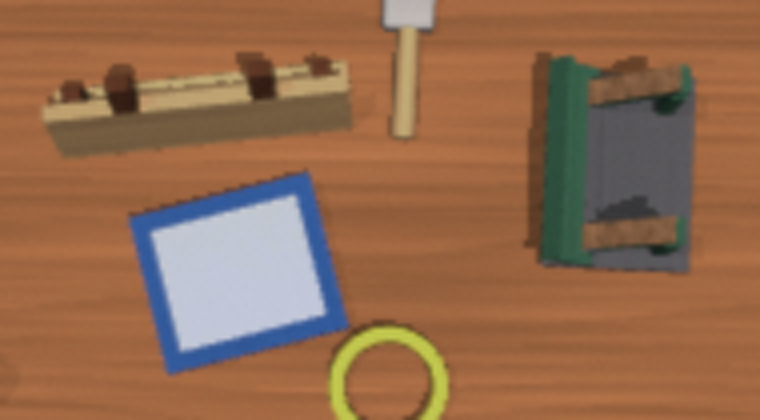

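The rest faces sideways: its ledge is on the +y side and its arms rise toward world −y. The panel sits about 70 mm short of the fence, yawed about 9° relative to it. Now I fit the rest, fence and panel more accurately.

```bash
cat >> h.py <<'E'
def Rz(a): return R.from_euler('z',a).as_matrix()
def deltas(p,Rm,s=None):
    s=s or monitor.sense();R0=q2R(s["tool_rot"]);d=R0.T@(np.array(p)-s["tool_pos"])
    w=R.from_matrix(R0.T@Rm).as_rotvec(degrees=True)
    print("shift mm(tool)",(d*1000).round(1),"units",(d/.75).round(4),"turn deg",w.round(2),"units",(w/5).round(3))
def toolR(yaw,th):
    "tool y horizontal heading yaw(deg), tilted forward th (deg): z points forward-down"
    c,s=np.cos(np.radians(th)),np.sin(np.radians(th));f=Rz(np.radians(yaw))[:,0];u=np.array([0,0,1.])
    z=s*f-c*u;y=c*f+s*u;return np.stack([np.cross(y,z),y,z],1)
def state():
    s=monitor.sense();M=q2R(s["tool_rot"]);print("t",s["time"],"tcp",s["tool_pos"].round(4),"yhead",np.degrees(np.arctan2(M[1,1],M[0,1])).round(1),"ytilt",np.degrees(np.arcsin(M[2,1])).round(1),"xz",M[2,0].round(3),"F",s["wrist_force"].round(1),"w",round(s["gripper_width"],3),"gf",round(s["gripper_force"],1),"q",s["joints"].round(2));return s
E
python3 - <<'E'
from h import *
from scipy.optimize import least_squares
C={n:np.load(n+"0.npy") for n in("top","side")}
I={n:cv2.imread(f"pics/{n}0.png") for n in C}
pts=np.concatenate([C[n].reshape(-1,3) for n in C]);pts=pts[~np.isnan(pts[:,0])]
# rest: distance to model surfaces (arms faces, ledge, lip) -- robust one-sided nearest
sel=pts[(abs(pts[:,0]-.64)<.1)&(abs(pts[:,1]+.17)<.1)&(pts[:,2]>.03)&(pts[:,2]<.115)]
c5,s5=np.cos(np.radians(50)),np.sin(np.radians(50))
u,v=np.mgrid[0:1:20j,0:1:40j];u=u.ravel();v=v.ravel()
def patch(o,a,b): return o+u[:,None]*a+v[:,None]*b
sl=np.array([c5,0,s5]);nn=np.array([-s5,0,c5]);m0=np.array([-.03,0,.035]);Y=np.array([0,1,0.])
mod=[patch(m0+Y*(k-.01),Y*.02,sl*.095) for k in(-.058,.058)]+[patch(m0-Y*.08,Y*.16,nn*.038),patch(m0-Y*.08+nn*.038+sl*.014,Y*.16,nn*.004)]
mod=np.concatenate(mod)
from scipy.spatial import cKDTree
T=cKDTree(mod)
def f(x):
    q=(sel-[x[0],x[1],0])@Rz(x[2]);return np.minimum(T.query(q)[0],.015)
best=min((least_squares(f,[.64,y,a],x_scale=[.01,.01,.1],diff_step=1e-3) for y in(-.16,-.175,-.19) for a in(-1.6,-1.55)),key=lambda r:r.cost)
x=best.x;print("rest",x[:2].round(4),np.degrees(x[2]).round(2),"rms",np.sqrt(np.mean(best.fun**2)).round(4),len(sel))
seat=np.array([x[0],x[1],0])+Rz(x[2])@(m0+.065*sl+.012*nn);print("seat",seat.round(4))
# panel by colour+height
for n in C:
    h=cv2.cvtColor(I[n],cv2.COLOR_BGR2HSV);P=C[n]
    col=((h[...,0]>100)&(h[...,0]<125)&(h[...,1]>120))|((h[...,1]<60)&(h[...,2]>170))
    m=col&(abs(P[...,0]-.533)<.11)&(abs(P[...,1]-.127)<.105)&(P[...,2]>.01)&(P[...,2]<.04)
    nl,L,st,ce=cv2.connectedComponentsWithStats(m.astype(np.uint8));k=1+np.argmax(st[1:,4]);im=L==k
    cnt=max(cv2.findContours(im.astype(np.uint8),0,1)[0],key=cv2.contourArea)[:,0]
    # smooth: project pixels on plane z=.024
    q=P[im];K=np.mean(q,0)
    A=np.stack([cnt[:,0],cnt[:,1],np.ones(len(cnt))],1)
    vv,uu=np.nonzero(im);H,_=cv2.findHomography(np.stack([uu,vv],1).astype(np.float32),q[:,:2]*1000,cv2.RANSAC,4)
    w=cv2.perspectiveTransform(cnt[None].astype(np.float32),H)[0];print(n,"panel",cv2.minAreaRect(w.astype(np.float32)),"z",K[2])
# fence face plane
ss=pts[(abs(pts[:,0]-.68)<.03)&(abs(pts[:,1]-.167)<.115)&(pts[:,2]>.012)&(pts[:,2]<.062)]
t=np.tan(np.radians(14))
g=lambda x:((ss[:,0]-x[0])+np.tan(x[1])*(ss[:,1]-.167)-t*ss[:,2])*np.cos(x[1])
r=least_squares(g,[.667,.11],loss="soft_l1",f_scale=.002,x_scale=[.01,.1]);print("fence foot x at y=.167",r.x[0].round(4),"yaw",np.degrees(r.x[1]).round(2),np.median(abs(r.fun)),len(ss))
state()
E
```

```text
rest [ 0.6406 -0.1737] -92.12 rms 0.0068 2093
seat [ 0.6405 -0.1763  0.0925]
top panel ((553.0413818359375, 136.67230224609375), (128.1605224609375, 146.11865234375), 15.233348846435547) z 0.023980799019989146
side panel ((550.91357421875, 127.81875610351562), (127.45980834960938, 144.99526977539062), 15.900635719299316) z 0.024946594380046715
fence foot x at y=.167 0.6607 yaw 6.47 0.0012282921610480204 1039
t 0.1 tcp [0.2003 0.4849 0.2306] yhead 67.6 ytilt -0.1 xz 0.0 F [-0.1  0.3 -0.9] w 1.0 gf 0.0 q [ 1.18  0.13 -0.04  1.41  0.    1.57]
```

Run:
```python
from h import *
deltas([.506,.1175,.15],toolR(6.5,35))
deltas([.506,.1175,.15],toolR(6.5,0))
deltas([.506,.1175,.15],q2R(monitor.sense()["tool_rot"]))
```

```text
shift mm(tool) [-422.8 -222.7   80.9] units [-0.5637 -0.2969  0.1079] turn deg [-31.66 -18.58  59.09] units [-6.332 -3.717 11.817]
shift mm(tool) [-422.8 -222.7   80.9] units [-0.5637 -0.2969  0.1079] turn deg [-7.000e-02  4.000e-02  6.105e+01] units [-1.500e-02  9.000e-03  1.221e+01]
shift mm(tool) [-422.8 -222.7   80.9] units [-0.5637 -0.2969  0.1079] turn deg [0. 0. 0.] units [0. 0. 0.]
```

```bash
python3 -m handwheel '[[1,-0.056,-0.03,0,0,0,0],[1,-0.056,-0.03,0,0,0,0],[1,-0.056,-0.03,0,0,0,0],[1,-0.056,-0.03,0,0,0,0],[1,-0.056,-0.03,0,0,0,0],[1,-0.056,-0.03,0,0,0,0],[1,-0.056,-0.03,0,0,0,0],[1,-0.056,-0.03,0,0,0,0]]'
python3 -m handwheel '[[1,-0.057,-0.028,0,0,0,0],[1,-0.057,-0.028,0,0,0,0],[1,0,0,0,0,0,1],[1,0,0,0,0,0,1],[1,0,0,0,0,0,1],[1,0,0,0,0,0,1],[1,0,0,0,0,0,1],[1,0,0,0,0,0,1]]'
python3 -m handwheel '[[1,0,0,0,0,0,1],[1,0,0,0,0,0,1],[1,0,0,0,0,0,1],[1,0,0,0,0,0,1],[1,0,0,0,0,0,1],[1,0,0,0,0,0,1],[1,0,0,0,0,0,0.2],[1,0,0,0,0,0,0]]' >/dev/null
python3 -m handwheel '[[1,0,0,0.02,-1,0,0],[1,0,0,0.02,-1,0,0],[1,0,0,0.02,-1,0,0],[1,0,0,0.02,-1,0,0],[1,0,0,0,-1,0,0],[1,0,0,0,-1,0,0],[1,0,0,0,-1,0,0],[1,0,0,0,0,0,0]]' >/dev/null
python3 - <<'E'
from h import *
state();deltas([.506,.1175,.06],toolR(6.5,35))
E
```

```text
time: 1.1
tool_pos: [0.4429, 0.1891, 0.231]
tool_rot: [-0.0, 0.195, 0.981, -0.0]
wrist_force: [-0.2, 0.4, -1.0]
gripper_width: 0.997
gripper_force: 0.0
time: 2.1
tool_pos: [0.505, 0.119, 0.2308]
tool_rot: [-0.0, 0.443, 0.896, -0.0]
wrist_force: [-0.2, -0.6, 0.6]
gripper_width: 0.999
gripper_force: 0.0
t 4.1 tcp [0.511  0.1196 0.1707] yhead 6.6 ytilt 34.9 xz -0.001 F [-0.7 -0.3  0.3] w 1.001 gf 0.0 q [ 0.28 -0.33 -0.75  0.55 -0.1   1.71]
shift mm(tool) [ -1.4 -67.6  87.8] units [-0.0019 -0.0901  0.1171] turn deg [-0.11 -0.03  0.11] units [-0.022 -0.007  0.022]
```

```bash
python3 -m handwheel '[[1,0,-0.022,0.029,0,0,0],[1,0,-0.022,0.029,0,0,0],[1,0,-0.022,0.029,0,0,0],[1,0,-0.022,0.029,0,0,0],[1,0,0,0,0,0,0]]' >/dev/null
python3 - <<'E'
from h import *
state()
im=get_image("side");c=im["color"];cv2.imwrite("pics/a1.png",cv2.resize(c[110:250,160:340],None,fx=4,fy=4,interpolation=cv2.INTER_CUBIC))
E
```

```text
t 4.725 tcp [0.5078 0.1191 0.0606] yhead 6.6 ytilt 34.7 xz -0.001 F [-0.8 -0.3  0.4] w 1.003 gf 0.0 q [ 0.29 -0.23 -0.94  0.26 -0.1   1.71]
```

View pics/a1.png

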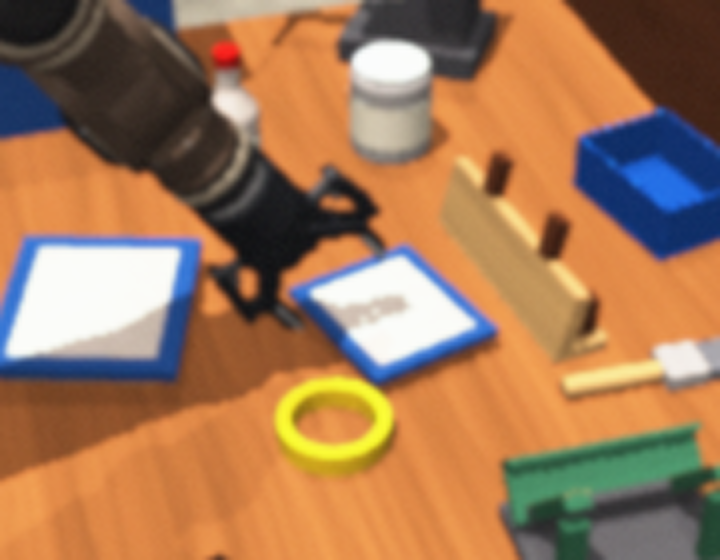

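The lower finger is at about (290,318), just short of the panel's near edge, and the upper finger is at (380,245) above the panel. I descend and feel for the bench.

```bash
python3 -m handwheel '[[1,0,-0.0153,0.0218,0,0,0],[1,0,-0.0077,0.011,0,0,0],[1,0,0,0,0,0,0]]'
python3 -m handwheel '[[1,0,-0.0023,0.0033,0,0,0],[1,0,0,0,0,0,0]]'
python3 -m handwheel '[[1,0,-0.0023,0.0033,0,0,0],[1,0,0,0,0,0,0]]'
```

```text
time: 5.15
tool_pos: [0.509, 0.1195, 0.0331]
tool_rot: [0.2, 0.635, 0.712, 0.224]
wrist_force: [-0.3, 0.3, 0.0]
gripper_width: 1.002
gripper_force: 0.0
time: 5.4
tool_pos: [0.5091, 0.1196, 0.0304]
tool_rot: [0.2, 0.635, 0.712, 0.225]
wrist_force: [0.4, 0.2, 0.4]
gripper_width: 1.0
gripper_force: 0.0
time: 5.65
tool_pos: [0.5087, 0.1194, 0.0267]
tool_rot: [0.2, 0.635, 0.712, 0.224]
wrist_force: [0.8, 0.5, -0.5]
gripper_width: 0.999
gripper_force: 0.0
```

```bash
python3 -m handwheel '[[1,0,-0.0023,0.0033,0,0,0],[1,0,0,0,0,0,0]]'|grep -E 'pos|force:'
python3 -m handwheel '[[1,0,-0.0015,0.0022,0,0,0],[1,0,0,0,0,0,0]]'|grep -E 'pos|force:'
```

```text
tool_pos: [0.5086, 0.1194, 0.0235]
wrist_force: [0.4, 0.6, -0.2]
gripper_force: 0.0
tool_pos: [0.5087, 0.1195, 0.0216]
wrist_force: [0.2, -0.2, 0.6]
gripper_force: 0.0
```

```bash
for i in 1; do python3 -m handwheel '[[1,0,-0.0015,0.0022,0,0,0],[1,0,0,0,0,0,0]]'|grep -E 'pos|t_force:'; done
python3 -m handwheel '[[1,0,-0.0015,0.0022,0,0,0],[1,0,0,0,0,0,0]]'|grep -E 'pos|t_force:'
python3 -m handwheel '[[1,0,-0.0015,0.0022,0,0,0],[1,0,0,0,0,0,0]]'|grep -E 'pos|t_force:'
```

```text
tool_pos: [0.5088, 0.1194, 0.0197]
wrist_force: [-0.9, -1.0, -0.1]
tool_pos: [0.5088, 0.1195, 0.0177]
wrist_force: [0.2, -0.0, 0.6]
tool_pos: [0.5093, 0.1196, 0.0169]
wrist_force: [-10.4, -1.9, 14.6]
```

```bash
python3 -m handwheel '[[1,0,0.0015,-0.0022,0,0,0],[1,0,0.0137,0.0096,0,0,0],[1,0,0.0137,0.0096,0,0,0],[1,0,0,0,0,0,0]]'|grep -E 'pos|t_force:'
python3 -m handwheel '[[1,0.0033,0.0087,0.0061,0,0,0],[1,0.0033,0.0087,0.0061,0,0,0],[1,0.0033,0.0087,0.0061,0,0,0],[1,0.0033,0.0087,0.0061,0,0,0],[1,0,0,0,0,0,0]]'|grep -E 'pos|t_force:'
python3 - <<'E'
from h import *
state()
im=get_image("side");c=im["color"];cv2.imwrite("pics/a2.png",cv2.resize(c[110:250,190:340],None,fx=4,fy=4,interpolation=cv2.INTER_CUBIC))
E
```

```text
tool_pos: [0.5353, 0.1226, 0.0181]
wrist_force: [-0.0, -0.9, -0.5]
tool_pos: [0.5652, 0.1363, 0.018]
wrist_force: [-0.9, 0.3, 0.1]
t 8.025 tcp [0.5652 0.1363 0.018 ] yhead 6.6 ytilt 35.0 xz 0.0 F [-0.9  0.3  0.1] w 1.001 gf 0.0 q [ 0.29 -0.04 -0.91  0.1  -0.1   1.71]
```

View pics/a2.png

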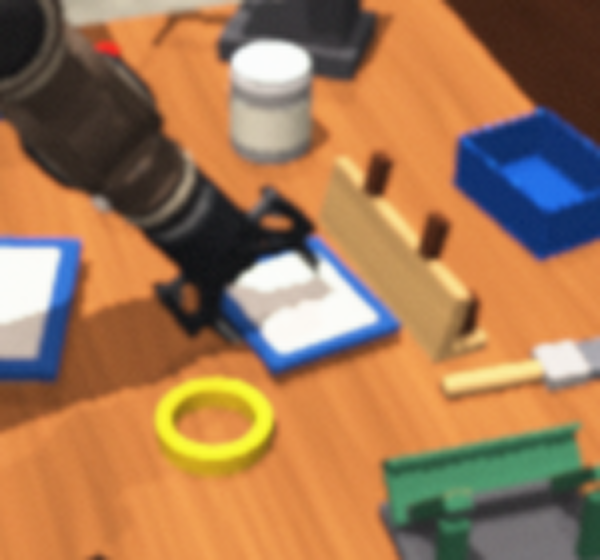

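The finger is under the near edge and the panel's leading corner, at (395,325), is approaching the fence. I keep pushing until it is flush.

```bash
python3 -m handwheel '[[1,0.0033,0.0087,0.0061,0,0,0],[1,0.0033,0.0087,0.0061,0,0,0],[1,0,0.0087,0.0061,0,0,0],[1,0,0,0,0,0,0]]'|grep -E 'pos|t_force:'
python3 -m handwheel '[[1,0,0.0087,0.0061,0,0,0],[1,0,0,0,0,0,0]]'|grep -E 'pos|t_force:'
python3 - <<'E'
from h import *
im=get_image("top");c=im["color"];P=cloud(im);h=cv2.cvtColor(c,cv2.COLOR_BGR2HSV)
col=((h[...,0]>100)&(h[...,0]<125)&(h[...,1]>120))|((h[...,1]<60)&(h[...,2]>150))
m=col&(abs(P[...,0]-.6)<.1)&(abs(P[...,1]-.15)<.1)&(P[...,2]>.01)&(P[...,2]<.045)
q=P[m];ys=q[:,1];
for a,b in((.07,.1),(.1,.13),(.13,.16),(.16,.19),(.19,.23)):
    k=(ys>a)&(ys<b);print(a,k.sum(),np.percentile(q[k,0],[2,98]).round(3) if k.any() else "")
print("y",np.percentile(ys,[1,99]).round(3))
E
```

```text
tool_pos: [0.5881, 0.1437, 0.0177]
wrist_force: [-0.2, -0.1, -0.1]
tool_pos: [0.5911, 0.1441, 0.0162]
wrist_force: [-35.1, -3.2, 28.3]
0.07 283 [0.546 0.67 ]
0.1 329 [0.548 0.669]
0.13 132 [0.587 0.666]
0.16 234 [0.544 0.662]
0.19 339 [0.535 0.658]
y [0.073 0.223]
```

The panel is flush with the fence, with its +x edge running from x=.670 to .658 m, about 6° of yaw. Now I lift it along the arc.

```bash
python3 -m handwheel '[[1,0,0.0072,-0.012,0,0,0],[1,0,0.0072,-0.012,0,0,0],[1,0,0.0072,-0.012,0,0,0],[1,0,0.0072,-0.012,0,0,0],[1,0,0,0,0,0,0]]'|grep -E 'pos|t_force:'
python3 -m handwheel '[[1,0,0.0136,-0.0055,0,0,0],[1,0,0.0136,-0.0055,0,0,0],[1,0,0.0136,-0.0055,0,0,0],[1,0,0.0136,-0.0055,0,0,0],[1,0,0,0,0,0,0]]'|grep -E 'pos|t_force:'
cat >> h.py <<'E'
F0=np.array([.661,.1663]);FY=6.5
def fence_p(x,y,z):
    return np.r_[F0+Rz(np.radians(FY))[:2,:2]@[x,y],z]
E
python3 - <<'E'
from h import *
s=state();yf=(Rz(np.radians(-FY))[:2,:2]@(s["tool_pos"][:2]-F0));print(yf)
deltas(fence_p(-.002,yf[1],.112),toolR(6.6,20))
im=get_image("side");c=im["color"];cv2.imwrite("pics/a3.png",cv2.resize(c[100:240,200:350],None,fx=4,fy=4,interpolation=cv2.INTER_CUBIC))
E
```

```text
tool_pos: [0.5932, 0.1441, 0.0611]
wrist_force: [-1.4, -0.2, -1.5]
tool_pos: [0.6179, 0.147, 0.0984]
wrist_force: [-1.7, 0.2, 0.6]
t 10.125 tcp [0.6179 0.147  0.0984] yhead 6.5 ytilt 35.2 xz 0.0 F [-1.7  0.2  0.6] w 1.003 gf 0.5 q [ 0.28 -0.04 -0.7   0.31 -0.09  1.7 ]
[-0.04500236 -0.01425804]
shift mm(tool) [-0.  43.  13.6] units [-0.      0.0573  0.0182] turn deg [ 1.515e+01  1.000e-02 -7.000e-02] units [ 3.031e+00  2.000e-03 -1.300e-02]
```

View pics/a3.png

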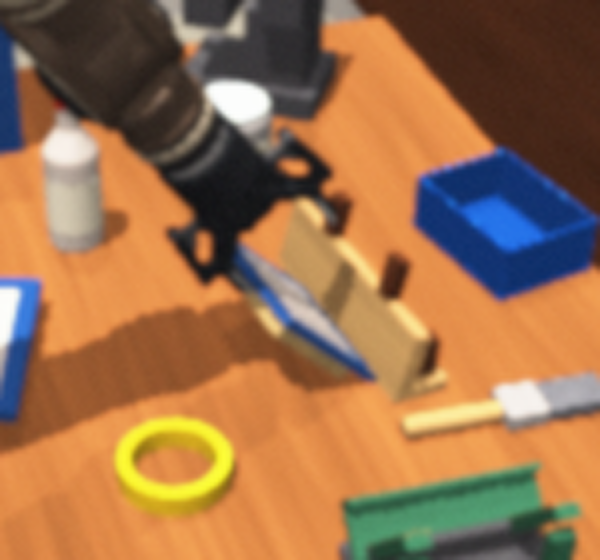

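The panel is tipped to about 45°, supported by the fork at (235,255), with its foot at the fence at (370,375). I continue.

```bash
python3 -m handwheel '[[1,0,0.0143,0.0045,0.76,0,0],[1,0,0.0143,0.003,0.76,0,0],[1,0,0.0143,0.0015,0.76,0,0],[1,0,0.0143,0.0005,0.76,0,0],[1,0,0,0,0,0,0]]'|grep -E 'pos|t_force:'
python3 - <<'E'
from h import *
s=state();yf=(Rz(np.radians(-FY))[:2,:2]@(s["tool_pos"][:2]-F0));print(yf)
deltas(fence_p(.0345,yf[1],.104),toolR(6.5,0))
E
```

```text
tool_pos: [0.6589, 0.1517, 0.1118]
wrist_force: [-2.0, 0.7, 0.1]
t 10.8 tcp [0.6589 0.1517 0.1118] yhead 6.5 ytilt 19.9 xz 0.0 F [-2.   0.7  0.1] w 1.002 gf 0.3 q [ 0.25  0.17 -0.31  0.75 -0.04  1.69]
[-0.00370622 -0.01427244]
shift mm(tool) [-0.  33.3 20.3] units [-0.      0.0444  0.027 ] turn deg [ 1.986e+01 -1.000e-02  3.000e-02] units [ 3.972e+00 -2.000e-03  6.000e-03]
```

```bash
python3 -m handwheel '[[1,0,0.0118,0.0065,1,0,0],[1,0,0.0118,0.0058,1,0,0],[1,0,0.0118,0.0048,1,0,0],[1,0,0.0118,0.004,1,0,0],[1,0,0,0,0,0,0]]'|grep -E 'pos|t_force:'
python3 -m handwheel '[[1,0,0.0118,0.004,0.67,0,0],[1,0,0.0118,0.003,0.67,0,0],[1,0,0.0118,0.002,0.67,0,0],[1,0,0.002,0,0,0,0],[1,0,0,0,0,0,0]]'|grep -E 'pos|t_force:'
python3 - <<'E'
from h import *
s=state();yf=(Rz(np.radians(-FY))[:2,:2]@(s["tool_pos"][:2]-F0));print(yf)
im=get_image("side");P=cloud(im);c=im["color"];cv2.imwrite("pics/a4.png",cv2.resize(c[100:240,200:350],None,fx=4,fy=4,interpolation=cv2.INTER_CUBIC))
E
```

```text
tool_pos: [0.6958, 0.1559, 0.1016]
wrist_force: [0.4, 0.2, 0.1]
tool_pos: [0.7221, 0.159, 0.0951]
wrist_force: [-0.2, 0.6, 0.2]
t 12.05 tcp [0.7221 0.159  0.0951] yhead 6.6 ytilt -10.2 xz -0.0 F [-0.2  0.6  0.2] w 1.003 gf 0.0 q [0.21 0.74 0.56 1.57 0.02 1.66]
[ 0.05989853 -0.01415928]
```

View pics/a4.png

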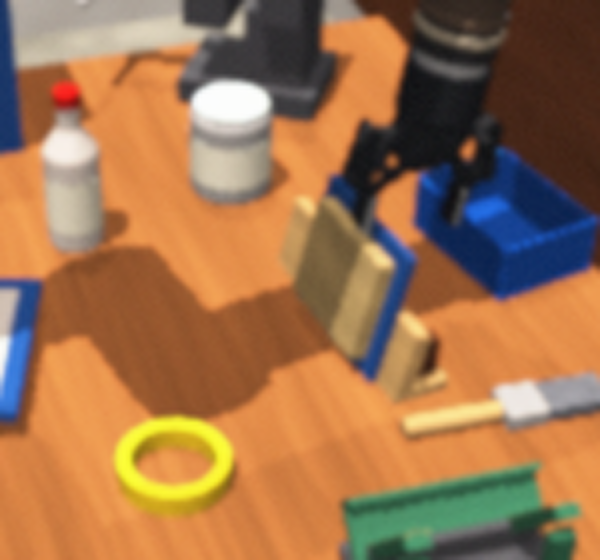

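The panel now leans on the fence by itself with its bare block outward, centre about (335,275), and both fingers are free of it. I let it stand a moment and prepare the grip.

```bash
python3 -m handwheel '[[1,0,0,0,0.4,0,0],[1,0,0,0,0.4,0,0],[1,0,-0.015,0,0,0,0],[1,0,-0.016,0,0,0,0],[1,0,-0.016,0,0,0,0],[1,0,-0.016,0,0,0,0],[1,0,0,0,0,0,0]]'|grep -E 'pos|t_force:'
python3 - <<'E'
from h import *
s=state();yf=(Rz(np.radians(-FY))[:2,:2]@(s["tool_pos"][:2]-F0));print(yf)
deltas(fence_p(.0077,yf[1],.0805),toolR(6.5,-14))
im=get_image("side");P=cloud(im).reshape(-1,3);P=P[~np.isnan(P[:,0])]
q=np.c_[(P[:,:2]-F0)@Rz(np.radians(FY))[:2,:2],P[:,2]]
m=(abs(q[:,1]+.012)<.09)&(q[:,0]>-.05)&(q[:,0]<.06)
u=np.array([np.sin(np.radians(14)),np.cos(np.radians(14))]);n=np.array([u[1],-u[0]])
a=q[:,[0,2]]@u;b=q[:,[0,2]]@n
for lo in (0,.02,.04,.06,.08,.1,.12):
  k=m&(a>lo)&(a<lo+.02)&(b<-.013)&(b>-.035);print(lo,k.sum(),np.median(b[k]).round(4) if k.any() else "",np.percentile(q[k,1],[2,98]).round(3) if k.any() else "")
k=m&(b>-.012)&(b<.004)&(a>.1);print("plate top",np.percentile(a[k],[50,95,99]).round(3),np.percentile(q[k,1],[2,98]).round(3),np.median(b[k]))
E
```

```text
tool_pos: [0.6762, 0.1538, 0.1088]
wrist_force: [0.4, 0.0, -0.4]
t 12.975 tcp [0.6762 0.1538 0.1088] yhead 6.6 ytilt -14.1 xz 0.0 F [ 0.4  0.  -0.4] w 0.999 gf 0.0 q [0.21 0.7  0.5  1.62 0.02 1.67]
[ 0.01372284 -0.01418072]
shift mm(tool) [ 0.   1.  28.9] units [0.     0.0014 0.0385] turn deg [-0.08  0.01  0.07] units [-0.015  0.001  0.014]
0 20 -0.0235 [-0.068  0.047]
0.02 99 -0.0251 [-0.072  0.041]
0.04 111 -0.025 [-0.074  0.044]
0.06 109 -0.0251 [-0.073  0.044]
0.08 98 -0.0254 [-0.073  0.041]
0.1 111 -0.0242 [-0.073  0.02 ]
0.12 0  
plate top [0.127 0.257 0.277] [-0.089  0.037] -0.008106799638653534
```

The block's back is 25 mm off the fence plane and centred at y_f≈−15 mm, which matches the plan. I descend and grip.

```bash
python3 -m handwheel '[[1,0,0,0.013,0,0,0],[1,0,0,0.013,0,0,0],[1,0,0,0.0125,0,0,0],[1,0,0,0,0,0,0]]'|grep -E 'pos|force:'
python3 -m handwheel '[[-1,0,0,0,0,0,0],[-1,0,0,0,0,0,0],[-1,0,0,0,0,0,0],[-1,0,0,0,0,0,0],[-1,0,0,0,0,0,0],[-1,0,0,0,0,0,0],[-1,0,0,0,0,0,0],[-1,0,0,0,0,0,0]]'|grep -E 'pos|force:|width'
```

```text
tool_pos: [0.6691, 0.1528, 0.0771]
wrist_force: [-0.9, -0.7, -0.3]
gripper_force: 0.0
tool_pos: [0.6701, 0.153, 0.0791]
wrist_force: [2.1, 0.4, 3.9]
gripper_width: 0.274
gripper_force: 59.1
```

The grip holds: about 23 mm wide at 59 N. I lift clear.

```bash
python3 -m handwheel '[[-1,0,-0.003,-0.01,0,0,0],[-1,0,-0.006,-0.02,0,0,0],[-1,0,-0.0086,-0.0345,0,0,0],[-1,0,-0.0086,-0.0345,0,0,0],[-1,0,-0.0086,-0.0345,0,0,0],[-1,0,-0.0086,-0.0345,0,0,0],[-1,0,-0.0086,-0.0345,0,0,0],[-1,0,0,0,0,0,0]]'|grep -E 'pos|force:|width'
python3 - <<'E'
from h import *
s=state();print("to mid, keep rot");deltas([.58,.02,.26],q2R(s["tool_rot"]))
print("rot at mid");deltas([.58,.02,.26],toolR(-92.1,-40))
E
```

```text
tool_pos: [0.67, 0.1531, 0.2381]
wrist_force: [0.7, -0.1, -2.4]
gripper_width: 0.277
gripper_force: 59.3
t 15.525 tcp [0.67   0.1531 0.2381] yhead 6.6 ytilt -14.0 xz 0.0 F [ 0.7 -0.1 -2.4] w 0.277 gf 59.3 q [0.21 0.73 0.84 1.92 0.02 1.67]
to mid, keep rot
shift mm(tool) [-121.9 -106.8    4. ] units [-0.1625 -0.1424  0.0053] turn deg [0. 0. 0.] units [0. 0. 0.]
rot at mid
shift mm(tool) [-121.9 -106.8    4. ] units [-0.1625 -0.1424  0.0053] turn deg [19.17 45.07 88.5 ] units [ 3.835  9.014 17.699]
```

```bash
python3 -m handwheel '[[-1,-0.033,-0.028,0.001,0,0,0],[-1,-0.033,-0.028,0.001,0,0,0],[-1,-0.033,-0.028,0.001,0,0,0],[-1,-0.033,-0.028,0.001,0,0,0],[-1,-0.031,-0.03,0.001,0,0,0],[-1,0,0,0,0,0,0]]'|grep -E 'pos|force:|width'
python3 -m handwheel '[[-1,0,0,0,0.174,0.41,0.805],[-1,0,0,0,0.174,0.41,0.805],[-1,0,0,0,0.174,0.41,0.805],[-1,0,0,0,0.174,0.41,0.805],[-1,0,0,0,0.174,0.41,0.805],[-1,0,0,0,0.174,0.41,0.805],[-1,0,0,0,0.174,0.41,0.805],[-1,0,0,0,0.174,0.41,0.805]]'|grep -E 'pos|force:|width'
python3 -m handwheel '[[-1,0,0,0,0.174,0.41,0.805],[-1,0,0,0,0.174,0.41,0.805],[-1,0,0,0,0.174,0.41,0.805],[-1,0,0,0,0.174,0.41,0.805],[-1,0,0,0,0.174,0.41,0.805],[-1,0,0,0,0.174,0.41,0.805],[-1,0,0,0,0.174,0.41,0.805],[-1,0,0,0,0.174,0.41,0.805]]'|grep -E 'pos|force:|width'
cat >> h.py <<'E'
RO=np.array([.6406,-.1737,0]);RR=Rz(np.radians(-92.12));SL=np.array([np.cos(np.radians(50)),0,np.sin(np.radians(50))]);NN=np.array([-SL[2],0,SL[0]])
def rest_p(s,b,y=0):
    "s up slope from ledge, b off arms' face"
    return RO+RR@(np.array([-.03,y,.035])+s*SL+b*NN)
E
python3 - <<'E'
from h import *
state();deltas(rest_p(.0786+.04,.012+.04),toolR(-92.1,-40))
E
```

```text
tool_pos: [0.5786, 0.018, 0.2584]
wrist_force: [-0.5, 0.2, -1.7]
gripper_width: 0.27
gripper_force: 60.1
tool_pos: [0.5803, 0.0202, 0.2567]
wrist_force: [0.9, 0.0, -2.2]
gripper_width: 0.274
gripper_force: 60.1
tool_pos: [0.5801, 0.02, 0.2567]
wrist_force: [0.6, 0.0, -2.1]
gripper_width: 0.271
gripper_force: 60.2
t 18.275 tcp [0.5801 0.02   0.2567] yhead -62.7 ytilt -33.6 xz 0.076 F [ 0.6  0.  -2.1] w 0.271 gf 60.2 q [-0.21  0.46  0.33  1.77  0.5   2.39]
shift mm(tool) [-35.3 225.  -35.7] units [-0.0471  0.3    -0.0477] turn deg [ 5.21 12.49 23.81] units [1.042 2.498 4.762]
```

```bash
python3 -m handwheel '[[-1,0,0,0,0.174,0.416,0.794],[-1,0,0,0,0.174,0.416,0.794],[-1,0,0,0,0.174,0.416,0.794],[-1,0,0,0,0.174,0.416,0.794],[-1,0,0,0,0.174,0.416,0.794],[-1,0,0,0,0.174,0.416,0.794],[-1,0,0,0,0,0,0]]'|grep -E 'pos|force:|width'
python3 - <<'E'
from h import *
state();deltas(rest_p(.0786+.04,.012+.04),toolR(-92.1,-40))
E
```

```text
tool_pos: [0.5794, 0.0198, 0.2572]
wrist_force: [-0.4, 0.0, -2.5]
gripper_width: 0.277
gripper_force: 60.1
t 19.15 tcp [0.5794 0.0198 0.2572] yhead -91.9 ytilt -40.0 xz 0.001 F [-0.4  0.  -2.5] w 0.277 gf 60.1 q [-0.29  0.33  0.11  1.56  0.67  2.81]
shift mm(tool) [ 67.7 214.4 -51.9] units [ 0.0902  0.2859 -0.0692] turn deg [0.03 0.06 0.15] units [0.006 0.011 0.03 ]
```

```bash
python3 -m handwheel '[[-1,0.0113,0.0357,-0.0087,0,0,0],[-1,0.0113,0.0357,-0.0087,0,0,0],[-1,0.0113,0.0357,-0.0087,0,0,0],[-1,0.0113,0.0357,-0.0087,0,0,0],[-1,0.0113,0.0357,-0.0087,0,0,0],[-1,0.0113,0.0357,-0.0087,0,0,0],[-1,0.0113,0.0357,-0.0087,0,0,0],[-1,0,0,0,0,0,0]]'|grep -E 'pos|force:|width'
python3 - <<'E'
from h import *
state();deltas(rest_p(.0786+.02,.012+.005),toolR(-92.1,-40))
im=get_image("side");c=im["color"];cv2.imwrite("pics/a5.png",cv2.resize(c[120:270,240:400],None,fx=4,fy=4,interpolation=cv2.INTER_CUBIC))
# panel back plane check
P=cloud(im).reshape(-1,3);P=np.concatenate([P,cloud(get_image("top")).reshape(-1,3)]);P=P[~np.isnan(P[:,0])]
q=(P-RO)@RR-np.array([-.03,0,.035]);a=q@SL;b=q@NN
k=(abs(q[:,1])<.09)&(a>.03)&(a<.2)&(b>.055)&(b<.1);print(k.sum(),np.percentile(q[k,1],[2,98]),np.percentile(a[k],[2,98]))
for lo in(.04,.06,.08,.1,.12,.14):
    kk=k&(a>lo)&(a<lo+.02);print(lo,kk.sum(),np.median(b[kk]).round(4) if kk.any() else "")
E
```

```text
tool_pos: [0.6336, -0.1565, 0.1698]
wrist_force: [0.9, -0.8, -2.7]
gripper_width: 0.275
gripper_force: 60.2
t 20.15 tcp [ 0.6336 -0.1565  0.1698] yhead -92.0 ytilt -40.0 xz -0.001 F [ 0.9 -0.8 -2.7] w 0.275 gf 60.2 q [-0.5   0.63  0.37  1.68  0.61  2.56]
shift mm(tool) [ 7.6 59.6 13. ] units [0.0102 0.0795 0.0173] turn deg [-0.04  0.12  0.04] units [-0.009  0.023  0.008]
2080 [-0.08170465  0.06455294] [0.04537981 0.18186601]
0.04 183 0.0885
0.06 280 0.0896
0.08 286 0.0898
0.1 283 0.0895
0.12 290 0.0896
0.14 491 0.0775
```

View pics/a5.png

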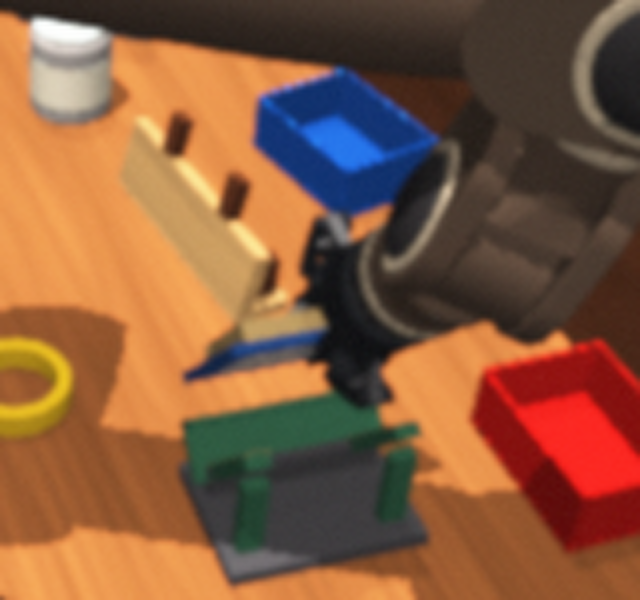

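The panel hangs parallel over the rest, its lower plate edge near (190,375), with the green ledge just below it. I bring it to 5 mm off the arms.

```bash
python3 -m handwheel '[[-1,0.002,0.0135,0.002,0,0,0],[-1,0.002,0.0135,0.002,0,0,0],[-1,0.002,0.0135,0.0033,0,0,0],[-1,0.002,0.0135,0.0033,0,0,0],[-1,0.002,0.0135,0.0033,0,0,0],[-1,0,0.01,0.0033,0,0,0],[-1,0,0,0,0,0,0]]'|grep -E 'pos|force:|width'
python3 - <<'E'
from h import *
state();deltas(rest_p(.0786,.012),toolR(-92.1,-40))
E
```

```text
tool_pos: [0.6394, -0.1922, 0.1246]
wrist_force: [0.2, 0.4, -2.5]
gripper_width: 0.275
gripper_force: 60.3
t 21.125 tcp [ 0.6394 -0.1922  0.1246] yhead -92.0 ytilt -40.0 xz 0.001 F [ 0.2  0.4 -2.5] w 0.275 gf 60.3 q [-0.54  0.7   0.38  1.65  0.6   2.51]
shift mm(tool) [ 0.5  8.5 21.2] units [0.0007 0.0113 0.0283] turn deg [-0.03  0.01  0.07] units [-0.006  0.002  0.015]
```

```bash
python3 -m handwheel '[[-1,0,0,0.01,0,0,0],[-1,0,0,0.01,0,0,0],[-1,0,0,0,0,0,0]]'|grep -E 'pos|t_force:'
python3 -m handwheel '[[-1,0,0,0.004,0,0,0],[-1,0,0,0,0,0,0]]'|grep -E 'pos|t_force:'
python3 -m handwheel '[[-1,0,0.004,0.002,0,0,0],[-1,0,0,0,0,0,0]]'|grep -E 'pos|t_force:'
python3 -m handwheel '[[-1,0,0.004,0,0,0,0],[-1,0,0,0,0,0,0]]'|grep -E 'pos|t_force:'
```

```text
tool_pos: [0.6397, -0.1813, 0.1137]
wrist_force: [-0.2, 1.0, -3.1]
tool_pos: [0.6401, -0.1801, 0.1117]
wrist_force: [0.3, -0.1, -2.9]
tool_pos: [0.6399, -0.1818, 0.1083]
wrist_force: [-0.4, 0.8, -3.1]
tool_pos: [0.6399, -0.1842, 0.1064]
wrist_force: [0.0, 0.9, -3.0]
```

```bash
python3 -m handwheel '[[-1,0,0.002,0,0,0,0],[-1,0,0,0,0,0,0]]'|grep -E 'pos|t_force:'
python3 -m handwheel '[[-1,0,0,0.002,0,0,0],[-1,0,0,0,0,0,0]]'|grep -E 'pos|t_force:'
python3 - <<'E'
from h import *
s=state();q=(s["tool_pos"]-RO)@RR-np.array([-.03,0,.035]);print(q@SL,q@NN,q[1])
E
```

```text
tool_pos: [0.64, -0.1851, 0.1059]
wrist_force: [0.5, 0.3, -3.4]
tool_pos: [0.6399, -0.1839, 0.1046]
wrist_force: [-0.3, -0.1, -1.7]
t 22.75 tcp [ 0.6399 -0.1839  0.1046] yhead -91.9 ytilt -40.0 xz 0.002 F [-0.3 -0.1 -1.7] w 0.271 gf 60.3 q [-0.53  0.69  0.33  1.59  0.6   2.52]
0.07918199968540604 0.01387749503374104 -0.0002949082409971907
```

```bash
python3 -m handwheel '[[-1,0,0.002,0,0,0,0],[-1,0,0,0,0,0,0]]'|grep -E 'pos|t_force:'
python3 -m handwheel '[[-1,0,0.0015,0,0,0,0],[-1,0,0,0,0,0,0]]'|grep -E 'pos|t_force:'
python3 -m handwheel '[[-1,0,0,0.002,0,0,0],[-1,0,0,0,0,0,0]]'|grep -E 'pos|t_force:'
python3 - <<'E'
from h import *
s=state();q=(s["tool_pos"]-RO)@RR-np.array([-.03,0,.035]);print(q@SL,q@NN,q[1])
E
```

```text
tool_pos: [0.64, -0.1843, 0.1043]
wrist_force: [0.5, 5.8, 0.7]
tool_pos: [0.64, -0.1844, 0.1043]
wrist_force: [-0.7, 8.8, 4.2]
tool_pos: [0.6402, -0.1839, 0.1037]
wrist_force: [-0.8, 5.1, 6.3]
t 23.5 tcp [ 0.6402 -0.1839  0.1037] yhead -91.9 ytilt -40.1 xz 0.003 F [-0.8  5.1  6.3] w 0.274 gf 60.9 q [-0.53  0.69  0.33  1.59  0.6   2.52]
0.07847792988350441 0.013408247835162973 -2.8888054084473992e-05
```

The panel is in contact with both the arms (about 10 N) and the ledge (about 4 N), and s and b match the seat. I release.

```bash
python3 -m handwheel '[[-0.4,0,0,0,0,0,0],[-0.4,0,0,0,0,0,0],[-0.2,0,0,0,0,0,0],[0,0,0,0,0,0,0],[0.3,0,0,0,0,0,0],[0.3,0,0,0,0,0,0],[0.3,0,0,0,0,0,0]]'|grep -E 'pos|force:|width'
python3 -m handwheel '[[0.3,0,0,-0.02,0,0,0],[0.3,0,0,-0.03,0,0,0],[0.3,0,0,-0.04,0,0,0],[0.3,0,0,-0.05,0,0,0],[0.3,0,0,-0.05,0,0,0],[0.3,0,0,0,0,0,0]]'|grep -E 'pos|force:|width'
python3 - <<'E'
from h import *
s=state();im=get_image("side");c=im["color"];cv2.imwrite("pics/a6.png",cv2.resize(c[100:290,200:400],None,fx=3,fy=3,interpolation=cv2.INTER_CUBIC))
P=cloud(im).reshape(-1,3);P=np.concatenate([P,cloud(get_image("top")).reshape(-1,3)]);P=P[~np.isnan(P[:,0])]
q=(P-RO)@RR-np.array([-.03,0,.035]);a=q@SL;b=q@NN
k=(abs(q[:,1])<.09)&(a>-.01)&(a<.15)&(b>.018)&(b<.034)
for lo in(0,.02,.04,.06,.08,.1):
    kk=k&(a>lo)&(a<lo+.02);print(lo,kk.sum(),np.median(b[kk]).round(4) if kk.any() else "",np.percentile(q[kk,1],[3,97]).round(3))
print("block s range",np.percentile(a[k],[2,98]).round(3))
E
```

```text
tool_pos: [0.6399, -0.1853, 0.1017]
wrist_force: [0.4, 0.2, -0.3]
gripper_width: 0.65
gripper_force: 0.0
tool_pos: [0.6369, -0.2788, 0.2124]
wrist_force: [0.3, 0.1, -0.0]
gripper_width: 0.646
gripper_force: 0.0
t 25.125 tcp [ 0.6369 -0.2788  0.2124] yhead -91.9 ytilt -39.9 xz 0.005 F [ 0.3  0.1 -0. ] w 0.646 gf 0.0 q [-0.64  0.84  0.82  2.    0.56  2.41]
0 101 0.0265 [-0.076  0.067]
0.02 185 0.0256 [-0.058  0.056]
0.04 196 0.0257 [-0.058  0.057]
0.06 194 0.0256 [-0.056  0.056]
0.08 203 0.0256 [-0.058  0.056]
0.1 315 0.0241 [-0.057  0.056]
block s range [-0.002  0.115]
```

View pics/a6.png

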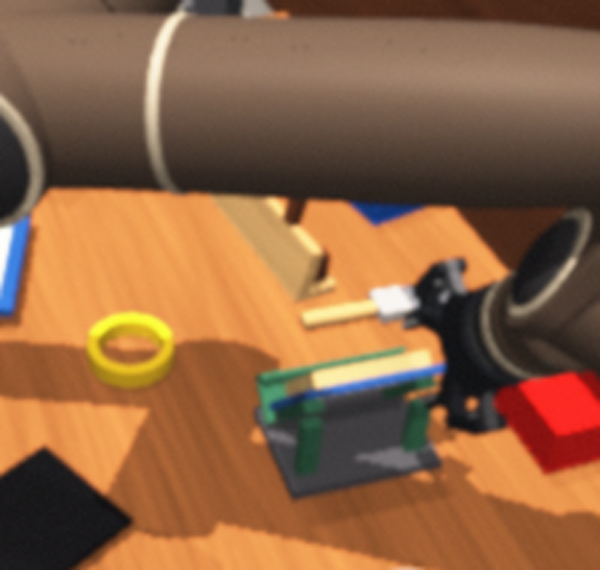

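The panel lies flat on both arms at about (360,380), with its back 25.6 mm off the arms, centred within 1 mm, its block reaching 115 mm up the slope as it should, and the gripper clear. I hand it in.

```bash
python3 -c "
from plant import order
print(order.finish_job())"
```

```text
the job is handed in; nothing more can be done
None
```

The drawer front was tipped up against the fence, stood leaning there by itself, and was carried to the green rest. It is seated there painted face down on both arms, with its long edge on the ledge and centred to about 1 mm. The gripper released it and backed clear, and the job was handed in at about 25 s; no verdict came back.

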